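# Take off the oiler's filler cap of unknown thread hand

### The arm

A 6-joint arm with a two-finger parallel gripper is mounted at the origin on a cart in front of the work surface, level with it; the furniture and walls round the work are solid. World frame = base frame: x ahead of the robot, y to its left, z up, the work surface at z = 0. Lengths are in mm, angles in degrees, forces in N, time in s.
With the tool pointing down it reaches from about 350 to 850 mm from the base axis. Payload 8.1 kg.
Tool frame: the origin (TCP) lies between the finger pads; the fingertips stand 25 mm ahead of it and the grasp point (between the pads) lies 6 mm ahead of it (r.tcp_to_tips is the distance from the TCP to the fingertips, in mm); z points along the fingers, y is the line along which they close (so a half turn about z gives the same grasp; the last joint's range is limited). The gripper opens to 85 mm and grips with 20 to 120 N. Pads are 22 mm wide; open, the fingers measure 114 mm over their backs; the gripper's body (76 mm by 85 mm) begins 54 mm behind the grasp point. The pads swing forward as they close: fully open they stand 13 mm farther back than shut.
Start: joints at [-72.96, 7.471, 85.268, -0, 87.261, -4.893], TCP at [224.132, -556.57, 256.292] pointing down, gripper open.
Joint ranges: [-169.43, 169.43], [-51.17, 129.36], [1.28, 143.12], [-76.62, 256.62], [0, 156.53], [-152.29, 152.29]. Speed limits (degrees/s): [136.94, 136.94, 159.86, 180, 180, 180].

### API

Orientations are given as [roll, pitch, yaw] about the fixed x, y, z axes, in that order (R = Rz(yaw) Ry(pitch) Rx(roll)).
In Python, from bench import r gives the robot as it stands.
- The arm moves only by the tool apply_moves, never from a script. Its arguments are lists of equal length, an entry for each row: "angular": the turn, a rotation vector about the world's x, y, z in units of 8 degrees (1.0 is 8 degrees), a list of three; "travel": the shift along the world's x, y, z in units of 40 mm (1.0 is 40 mm), a list of three; "jaw": the opening, from 0 (shut) to 1 (fully open). A call has 1 to 20 rows; each row shifts and turns the commanded pose from where the row before left it; what a row does not reach is not made up. A row lasts 1/8 s, in which the tool goes at most 62.5 mm and 10.7 degrees, less where a joint would pass 70% of its speed; a pose out of reach is approached as far as the arm can. A call is refused whole if a number of a shift passes 1 or a number of a turn 1, either way. A call with a gripper value outside its range is refused whole. The fingers move at their own pace and stop on an object; "force" is the grip in N (left out, the last holds). Time passes only in rows, so rows that do not move let the fingers close. It gives the time, the measured TCP pose, the force, the opening and the grip force at its end, in the units of the state.
- r.sense(): the state, without advancing time (a new reading comes with each control period).
- r.snapshot(name): name is "side" or "top" or "wrist"; returns a dict with "color" (420x560x3 uint8, red, green, blue), "fx", "fy", "cx", "cy" (pixels), "distortion" ([k1, k2, p1, p2, k3] as OpenCV has them; the pictures are not rectified), "R" (3x3) and "t" (3): a world point X has camera coordinates R X + t; the wrist camera has in their place "mount" (4x4, takes a point from camera to tool coordinates, whose origin is the TCP and whose axes are the flange's). Camera axes: x right, y down, z forward; pixel columns grow to the right and rows downward; lengths in mm; the calibration is good to about 2 mm. A picture is of the moment at which its call begins: read the wrist's pose just before it. There is no depth.
- r.hand_in(): hands the job in; it is judged then, once.
The state is a dict: "time": time; "joint_pos": joint angles; "qd": joint speeds; "joint_efforts": joint torques, N m; "tool_pos": TCP position; "tcp_rot": TCP orientation; "ft_force": force on the tool from outside, world axes, zero at the start; "wrist_torque": the same for the moment, N m; "finger_gap": finger opening in mm; "grip_force": force on a finger pad.
Only numpy, scipy, OpenCV 4.12 (cv2) and the standard library are available. Lean on these libraries where they do the work, as an engineer would, in place of code of your own. Each camera call takes 0.05 s, during which the arm holds its last target. There are 200 camera calls.

### The job

Take the yellow filler cap off the air-line oiler on the bench. Nobody knows whether this cap is left-handed or right-handed, so find out by trying one way and then, if need be, the other: turn it while it is seated until it comes free, lift it off, and finish still holding it in the gripper, roughly upright and still, with its foot at least 5 cm above the neck. Do not drop the cap, and leave the loose tools on the bench where they are.

Things in the scene. Friction and masses are not known exactly. Their poses are not given: they have to be found in the camera images.
- unit: Air-line service unit bolted down: base plate 205 x 90 x 8 mm, upright oiler column (up to 60 mm across; neck 42 mm across, 68 to 100 mm high), and 105 mm from it along the unit's +x a blue regulator block 56 (x) x 60 (y) mm, 108 mm high, with a gauge 11 mm proud on its -y face. Origin: column's axis at bench level; x points from column to regulator (away from the robot, within 0.5 rad), z up.
- neck_rim (a point): Centre of the mouth of the neck at its rim, 100 mm above the bench. The neck is fixed. The cap's knob rests on this rim. Inside, a keyhole plate holds down the T-bar at the cap's foot until the cap is turned to the slot; the slot lies about 55 degrees from the starting angle, to one side only (which side differs from start to start and cannot be seen).
- cap_centre (a point): Centre (half-way up) of the knob of the yellow ribbed filler cap, 15 mm above the rim when seated. The knob is a cylinder 46 mm across, 30 mm high, 2 mm wider than the neck all round, free for fingers from above. z: up the axis; x: along the black pointer line on its top, within 3 degrees of the unit's +x at the start. Loose fit: 1 to 2 mm sideways, 3 mm upward play; about 90 g, turns easily.
- cap_foot (a point): Lowest point of the cap, the T-bar on its stem, on the axis 20.5 mm below the knob's underside. The right way (counter-clockwise or clockwise from above), the cap turns to a firm stop at 58 degrees and lifts straight out between 48 and 58 degrees; if forced against the stop it binds, so ease back a few degrees before lifting straight up. The wrong way it meets a firm stop after 10 degrees and cannot be lifted.
- cap: The whole filler cap; origin at the centre of the knob's underside, axes as for its centre.
- pliers: The red-handled pliers, a loose bystander, to be left where it lies; origin under its middle.
- blue_screwdriver: The blue screwdriver, a loose bystander, to be left where it lies; origin under its middle.
- yellow_tape: The yellow roll of tape, a loose bystander, to be left where it lies; origin under its middle.
Things that resemble listed ones, but are neither listed nor needed, are in the scene too. What is shaped like the cap but green or white is not meant.

How it is judged:
By the outcome, as a careful person would: the job done as asked, in the order asked, and still so for the second after the job is handed in, while the arm keeps its last pose, push and grip.
It also fails if it takes over 48 s, if anything falls off the work surface, if the arm or the gripper's body presses on something with over 40 N, if the wrist force passes 120 N, or if a joint passes its speed limit or range.

## Working session

There is one attempt and no reset: what is moved stays moved. The work goes in short steps, Python scripts to look and compute and a tool call to move; the robot and the scene stay as the last step left them, time stands still between calls to the robot, and variables do not carry over. Pictures are saved under pics/ and viewed, at most 10 in all, crops included, and the job is handed in when it is done.

Besides the shell and the picture viewer there is one more tool, called after "Request:" by a JSON object that holds its "api" and its "payload", one argument or row to a line. apply_moves: Moves the arm, as the interface text tells. Its arguments: {"type":"object","properties":{"angular":{"type":"array"},"travel":{"type":"array"},"jaw":{"type":"array"},"force":{"type":"number"}},"required":["angular","travel","jaw"]}

```bash
mkdir -p pics; python3 - <<'E'
from bench import r
import cv2,pickle
print(r.sense())
d={}
for n in("side","top"):
    s=r.snapshot(n);d[n]=s;cv2.imwrite(f"pics/{n}0.png",s["color"][:,:,::-1])
    print(n,s["fx"],s["fy"],s["cx"],s["cy"],s["distortion"],s["R"],s["t"])
pickle.dump(d,open("d0.pkl","wb"))
E
```

```text
{'time': 0.0, 'joint_pos': array([-7.29617208e+01,  7.51652037e+00,  8.53320289e+01, -4.02892439e-04,
        8.72616288e+01, -4.89227566e+00]), 'qd': array([-0.05999833,  0.03554904, -0.01068085,  0.02311994, -0.04887247,
        0.00471354]), 'joint_efforts': array([-1.97924215e-03, -5.69416165e+01, -5.00546801e+01, -2.78040197e-04,
        1.49217522e-02,  3.74379601e-05]), 'tool_pos': array([ 223.96108964, -556.06751916,  255.20332074]), 'tcp_rot': array([-1.79890189e+02, -8.99533825e-03,  2.19305659e+01]), 'ft_force': array([-0.553313  , -1.2888257 , -0.29215317]), 'wrist_torque': array([0.00033595, 0.0171707 , 0.00772142]), 'grip_force': 0.0, 'finger_gap': 85.00691512875171}
side 474.63069998278013 474.63069998278013 275.6062909186282 208.08801054473972 [0.05114504 0.         0.         0.         0.        ] [[-0.86818626 -0.49623434 -0.0020226 ]
 [-0.26441755  0.4660528  -0.84432112]
 [ 0.41992377 -0.73249318 -0.53583371]] [392.18509    289.48703418 799.81159437]
top 426.9960876220975 426.9960876220975 285.59180119241506 211.11634268050204 [-0.05672628  0.          0.          0.          0.        ] [[-0.0694886  -0.9975707  -0.00490322]
 [-0.97672604  0.06903477 -0.20307745]
 [ 0.2029226  -0.00932247 -0.9791504 ]] [-125.94592923  560.10958038  865.6853085 ]
```

View pics/side0.png

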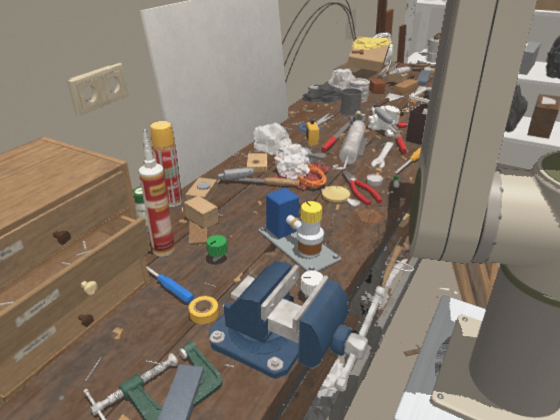

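View pics/top0.png

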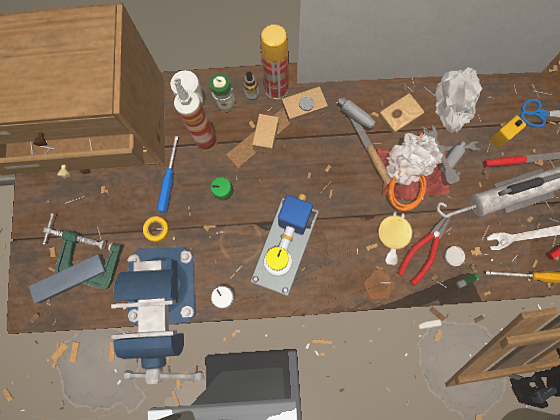

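The side view shows the yellow cap at about (311,212), with the blue regulator to its left. In the top view the cap is at about (278,260) and the regulator at (295,215). Next I'll triangulate them.

```bash
cat >h.py <<'E'
import numpy as np,cv2
def K(s): return np.array([[s["fx"],0,s["cx"]],[0,s["fy"],s["cy"]],[0,0,1]])
def ray(s,p):
    u=cv2.undistortPoints(np.array([[p]],float),K(s),np.array(s["distortion"]))[0,0]
    R=np.array(s["R"]);return -R.T@np.array(s["t"]),R.T@np.array([u[0],u[1],1])
def plane(s,p,z):
    o,d=ray(s,p);return o+d*(z-o[2])/d[2]
def tri(a,b):
    (o1,d1),(o2,d2)=a,b
    k=np.linalg.lstsq(np.c_[d1,-d2],o2-o1,rcond=None)[0]
    x,y=o1+d1*k[0],o2+d2*k[1];return (x+y)/2,np.linalg.norm(x-y)
def proj(s,X): return cv2.projectPoints(np.array([X],float),cv2.Rodrigues(np.array(s["R"]))[0],np.array(s["t"],float),K(s),np.array(s["distortion"]))[0][0,0]
def blobs(s,lo,hi,c,rad):
    m=cv2.inRange(cv2.cvtColor(s["color"],cv2.COLOR_RGB2HSV),lo,hi)
    z=np.zeros_like(m);cv2.circle(z,c,rad,255,-1);return m&z
E
python3 - <<'E'
from h import *;import pickle
d=pickle.load(open("d0.pkl","rb"));T,S=d["top"],d["side"]
for n,c,z in(("top",(278,260),130),("side",(311,212),115)):
    s=d[n];m=blobs(s,(22,120,100),(35,255,255),c,22)
    cs=max(cv2.findContours(m,0,1)[0],key=cv2.contourArea)
    print(n,cv2.boundingRect(cs),cv2.minEnclosingCircle(cs),cv2.fitEllipse(cs))
    print(plane(s,cv2.minEnclosingCircle(cs)[0],z))
    cr=s["color"][c[1]-70:c[1]+70,c[0]-90:c[0]+90,::-1]
    cv2.imwrite(f"pics/{n}c.png",cv2.resize(cr,None,fx=4,fy=4,interpolation=cv2.INTER_CUBIC))
m=blobs(T,(100,120,60),(125,255,255),(297,215),30)
cs=max(cv2.findContours(m,0,1)[0],key=cv2.contourArea);print(cv2.minAreaRect(cs),[plane(T,p,108)[:2] for p in cv2.boxPoints(cv2.minAreaRect(cs))])
E
python3 -c "
import cv2,numpy as np
cv2.imwrite('pics/cc.png',np.hstack([cv2.resize(cv2.imread(f'pics/{n}c.png'),(400,311)) for n in('top','side')]))"
```

```text
top (266, 247, 23, 23) ((276.84783935546875, 258.15216064453125), 11.615410804748535) ((276.8189392089844, 258.1707763671875), (21.841812133789062, 22.3873233795166), 146.578857421875)
[ 442.85648811 -140.69863172  130.        ]
side (301, 201, 21, 22) ((310.8379211425781, 211.5413818359375), 11.814275741577148) ((310.9202575683594, 211.5151824951172), (21.628042221069336, 22.08686637878418), 160.99867248535156)
[ 445.61065458 -143.90114906  115.        ]
((295.1781005859375, 211.19180297851562), (28.323957443237305, 25.983135223388672), 20.556045532226562) [array([ 525.514528 , -146.6079467]), array([ 575.0092331 , -168.66760471]), array([ 550.26780746, -221.34358493]), array([ 501.3063034 , -198.77843638])]
```

View pics/cc.png

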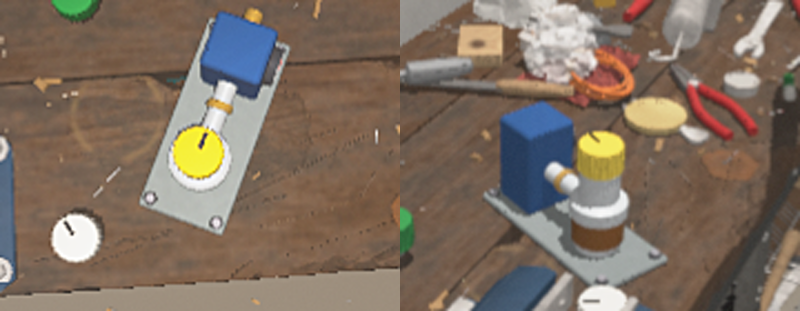

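The crop confirms the cap: its pointer is close to the unit's +x, at about -24° in the world. Cap axis is at about (443.5, -142). The regulator is about 104 mm away, against 105 expected. Keeping the present yaw leaves room to turn both ways (j6 would be about 50°), so I'll move above the cap.

Request:
{"api": "apply_moves", "payload": {
  "angular": [
    [0, 0, 0],
    [0, 0, 0],
    [0, 0, 0],
    [0, 0, 0],
    [0, 0, 0],
    [0, 0, 0],
    [0, 0, 0],
    [0, 0, 0],
    [0, 0, 0],
    [0, 0, 0],
    [0, 0, 0],
    [0, 0, 0],
    [0, 0, 0],
    [0, 0, 0]
  ],
  "travel": [
    [0.457, 0.863, 0],
    [0.457, 0.863, 0],
    [0.457, 0.863, 0],
    [0.457, 0.863, 0],
    [0.457, 0.863, 0],
    [0.457, 0.863, 0],
    [0.457, 0.863, 0],
    [0.457, 0.863, 0],
    [0.457, 0.863, 0],
    [0.457, 0.863, 0],
    [0.457, 0.863, 0],
    [0.457, 0.863, 0],
    [0, 0, 0],
    [0, 0, 0]
  ],
  "jaw": [1, 1, 1, 1, 1, 1, 1, 1, 1, 1, 1, 1, 1, 1]
}}

```text
time: 1.85
tool_pos: [443.2, -142.5, 256.0]
tcp_rot: [-180.0, 0.0, 22.0]
ft_force: [0.1, -0.1, -0.3]
finger_gap: 85.5
grip_force: 0.0
```

```bash
python3 - <<'E'
from bench import r
from h import *
from scipy.spatial.transform import Rotation as Ro
q=r.sense();s=r.snapshot("wrist")
cv2.imwrite("pics/w1.png",s["color"][:,:,::-1])
M=np.array(s["mount"]);A=np.eye(4);A[:3,:3]=Ro.from_euler("xyz",q["tcp_rot"],degrees=True).as_matrix();A[:3,3]=q["tool_pos"]
I=np.linalg.inv(A@M);s["R"],s["t"]=I[:3,:3],I[:3,3]
print(q["time"],q["tool_pos"],q["tcp_rot"],q["joint_pos"].round(1))
p=proj(s,[443.5,-142,130]);print(p)
m=blobs(s,(22,120,100),(35,255,255),(int(p[0]),int(p[1])),130)
cs=max(cv2.findContours(m,0,1)[0],key=cv2.contourArea)
c,R=cv2.minEnclosingCircle(cs);print(cv2.boundingRect(cs),c,R,cv2.fitEllipse(cs),plane(s,c,130),"cam",(A@M)[:3,3])
E
```

```text
1.85 [ 443.18623612 -142.47623462  255.95320432] [-1.79989480e+02  4.66703860e-02  2.19698687e+01] [-24.1 -13.8 105.8  -0.   88.   43.9]
[274.07413639 209.67493536]
(247, 173, 59, 63) (275.4482421875, 204.0011749267578) 31.106117248535156 ((276.3545837402344, 203.7394256591797), (55.94060134887695, 59.324947357177734), 5.406118392944336) [ 448.1688     -141.26422573  130.        ] cam [ 520.17509649 -112.90553562  373.46958435]
```

View pics/w1.png

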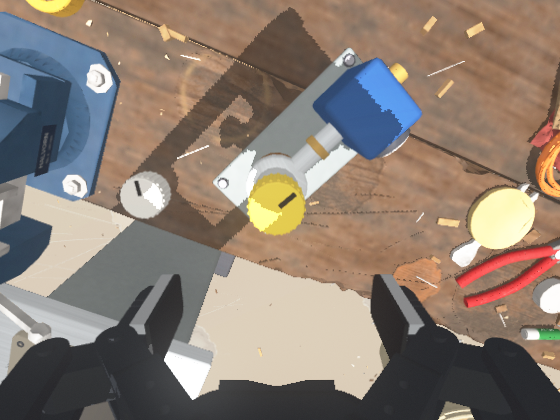

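The wrist view shows the cap at (276,204), with the pointer along the unit's axis. Cast to z≈115 that gives (443.7, -143.0), which agrees with the other views, and nothing is in the fingers' way. I'll descend and close.

Request:
{"api": "apply_moves", "payload": {
  "angular": [
    [0, 0, 0],
    [0, 0, 0],
    [0, 0, 0],
    [0, 0, 0],
    [0, 0, 0],
    [0, 0, 0],
    [0, 0, 0],
    [0, 0, 0],
    [0, 0, 0],
    [0, 0, 0],
    [0, 0, 0],
    [0, 0, 0],
    [0, 0, 0],
    [0, 0, 0]
  ],
  "travel": [
    [0.015, 0, -0.6],
    [0, 0, -0.6],
    [0, 0, -0.6],
    [0, 0, -0.6],
    [0, 0, -0.6],
    [0, 0, -0.35],
    [0, 0, 0],
    [0, 0, 0],
    [0, 0, 0],
    [0, 0, 0],
    [0, 0, 0],
    [0, 0, 0],
    [0, 0, 0],
    [0, 0, 0]
  ],
  "jaw": [1, 1, 1, 1, 1, 1, 1, 0.4, 0.4, 0.4, 0.4, 0.4, 0.4, 0.4],
  "force": 40
}}

```text
time: 3.65
tool_pos: [444.9, -142.7, 123.6]
tcp_rot: [179.9, -0.1, 21.9]
ft_force: [-0.0, -0.6, 6.3]
finger_gap: 45.2
grip_force: 40.9
```

Request:
{"api": "apply_moves", "payload": {
  "angular": [
    [0, 0, 0.35],
    [0, 0, 0.35],
    [0, 0, 0.35],
    [0, 0, 0.35],
    [0, 0, 0.35],
    [0, 0, 0]
  ],
  "travel": [
    [0, 0, 0],
    [0, 0, 0],
    [0, 0, 0],
    [0, 0, 0],
    [0, 0, 0],
    [0, 0, 0]
  ],
  "jaw": [0.4, 0.4, 0.4, 0.4, 0.4, 0.4]
}}

```text
time: 4.4
tool_pos: [445.1, -142.6, 123.6]
tcp_rot: [179.9, -0.1, 36.0]
ft_force: [0.2, 0.7, 5.3]
finger_gap: 45.2
grip_force: 41.0
```

```bash
python3 -c "
from bench import r
q=r.sense();print(q['tcp_rot'],q['wrist_torque'],q['ft_force'],q['tool_pos'])"
```

```text
[ 1.79877994e+02 -7.67866910e-02  3.59885010e+01] [0.06629987 0.05114543 0.03171042] [0.16206306 0.71178767 5.32720691] [ 445.08630581 -142.63245195  123.59655964]
```

After 14° counter-clockwise the torque is only 0.03 Nm, so no 10° stop. I'll carry on to about 53°, first going to 30° and checking.

Request:
{"api": "apply_moves", "payload": {
  "angular": [
    [0, 0, 0.4],
    [0, 0, 0.4],
    [0, 0, 0.4],
    [0, 0, 0.4],
    [0, 0, 0.4],
    [0, 0, 0]
  ],
  "travel": [
    [0, 0, 0],
    [0, 0, 0],
    [0, 0, 0],
    [0, 0, 0],
    [0, 0, 0],
    [0, 0, 0]
  ],
  "jaw": [0.4, 0.4, 0.4, 0.4, 0.4, 0.4]
}}

```text
time: 5.15
tool_pos: [445.1, -142.6, 123.6]
tcp_rot: [179.9, -0.0, 52.0]
ft_force: [0.1, -0.6, 5.8]
finger_gap: 45.0
grip_force: 41.0
```

```bash
python3 -c "
from bench import r
import cv2
q=r.sense();print(q['tcp_rot'],q['wrist_torque'],q['ft_force'],q['tool_pos'])
s=r.snapshot('top')['color'];cv2.imwrite('pics/t2.png',cv2.resize(s[220:300,220:340,::-1],None,fx=5,fy=5,interpolation=2))"
```

```text
[ 1.79864590e+02 -4.45634367e-02  5.19968640e+01] [0.11934758 0.03778993 0.06492949] [ 0.14030724 -0.57008691  5.82583252] [ 445.1010036  -142.58497331  123.57809446]
```

View pics/t2.png

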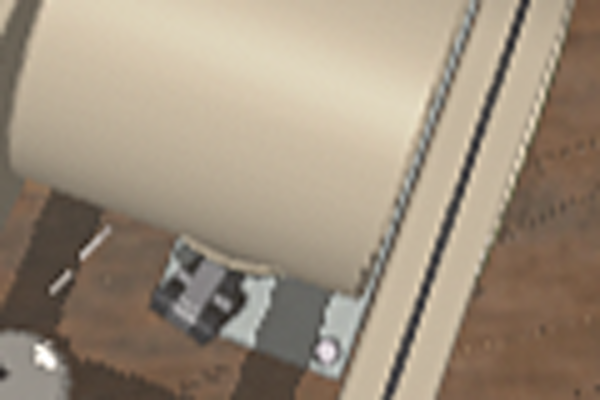

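The arm hides the cap from above. The torque (0.06 Nm) is far too low for slip against a stop, so the cap is turning. On to about 53.5°.

Request:
{"api": "apply_moves", "payload": {
  "angular": [
    [0, 0, 0.4],
    [0, 0, 0.4],
    [0, 0, 0.4],
    [0, 0, 0.4],
    [0, 0, 0.4],
    [0, 0, 0.4],
    [0, 0, 0.5],
    [0, 0, 0],
    [0, 0, 0]
  ],
  "travel": [
    [0, 0, 0],
    [0, 0, 0],
    [0, 0, 0],
    [0, 0, 0],
    [0, 0, 0],
    [0, 0, 0],
    [0, 0, 0],
    [0, 0, 0],
    [0, 0, 0]
  ],
  "jaw": [0.4, 0.4, 0.4, 0.4, 0.4, 0.4, 0.4, 0.4, 0.4]
}}

```text
time: 6.32
tool_pos: [444.7, -142.3, 123.6]
tcp_rot: [179.9, -0.0, 75.2]
ft_force: [-3.3, 2.6, 7.8]
finger_gap: 45.2
grip_force: 41.3
```

```bash
python3 -c "
from bench import r
import cv2
q=r.sense();print(q['tcp_rot'],q['wrist_torque'],q['ft_force'],q['tool_pos'])
s=r.snapshot('wrist')['color'];cv2.imwrite('pics/w2.png',s[:,:,::-1])"
```

```text
[ 1.79929659e+02 -9.54333679e-03  7.51541213e+01] [0.3738519  0.51449845 0.04932115] [-3.29784455  2.61863528  7.77609288] [ 444.65722918 -142.2520227   123.56760362]
```

View pics/w2.png

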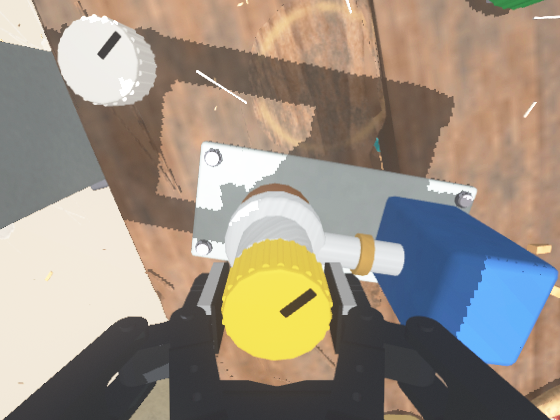

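The wrist view shows the pointer at about (298,303). It keeps the same angle to the gripper as before the turn, so the cap has turned with it, 53° in all. Next is a trial lift.

Request:
{"api": "apply_moves", "payload": {
  "angular": [
    [0, 0, 0],
    [0, 0, 0],
    [0, 0, 0],
    [0, 0, 0],
    [0, 0, 0]
  ],
  "travel": [
    [0, 0, 0.05],
    [0, 0, 0.05],
    [0, 0, 0.05],
    [0, 0, 0.05],
    [0, 0, 0]
  ],
  "jaw": [0.4, 0.4, 0.4, 0.4, 0.4]
}}

```text
time: 7.0
tool_pos: [444.1, -142.3, 130.4]
tcp_rot: [180.0, -0.0, 75.1]
ft_force: [-0.2, 0.9, -1.6]
finger_gap: 45.4
grip_force: 41.0
```

It comes free: only about its own weight shows. Lifting slowly out of the neck, then higher.

Request:
{"api": "apply_moves", "payload": {
  "angular": [
    [0, 0, 0],
    [0, 0, 0],
    [0, 0, 0],
    [0, 0, 0],
    [0, 0, 0],
    [0, 0, 0],
    [0, 0, 0],
    [0, 0, 0],
    [0, 0, 0],
    [0, 0, 0],
    [0, 0, 0],
    [0, 0, 0],
    [0, 0, 0],
    [0, 0, 0]
  ],
  "travel": [
    [0, 0, 0.1],
    [0, 0, 0.1],
    [0, 0, 0.1],
    [0, 0, 0.1],
    [0, 0, 0.2],
    [0, 0, 0.3],
    [0, 0, 0.4],
    [0, 0, 0.4],
    [0, 0, 0.4],
    [0, 0, 0.3],
    [0, 0, 0.1],
    [0, 0, 0],
    [0, 0, 0],
    [0, 0, 0]
  ],
  "jaw": [0.4, 0.4, 0.4, 0.4, 0.4, 0.4, 0.4, 0.4, 0.4, 0.4, 0.4, 0.4, 0.4, 0.4]
}}

```text
time: 8.75
tool_pos: [443.8, -142.2, 229.6]
tcp_rot: [-179.9, -0.0, 75.1]
ft_force: [0.1, -0.0, -0.4]
finger_gap: 45.2
grip_force: 41.0
```

```bash
python3 -c "
from bench import r
import cv2
q=r.sense();print(q['tcp_rot'],q['ft_force'],q['tool_pos'])
s=r.snapshot('side')['color'];cv2.imwrite('pics/s3.png',cv2.resize(s[110:280,210:410,::-1],None,fx=3.5,fy=3.5,interpolation=2))"
```

```text
[-1.79933235e+02 -1.11656969e-02  7.51328580e+01] [ 0.14213507 -0.04284623 -0.43037415] [ 443.77600843 -142.19896322  229.6275612 ]
```

View pics/s3.png

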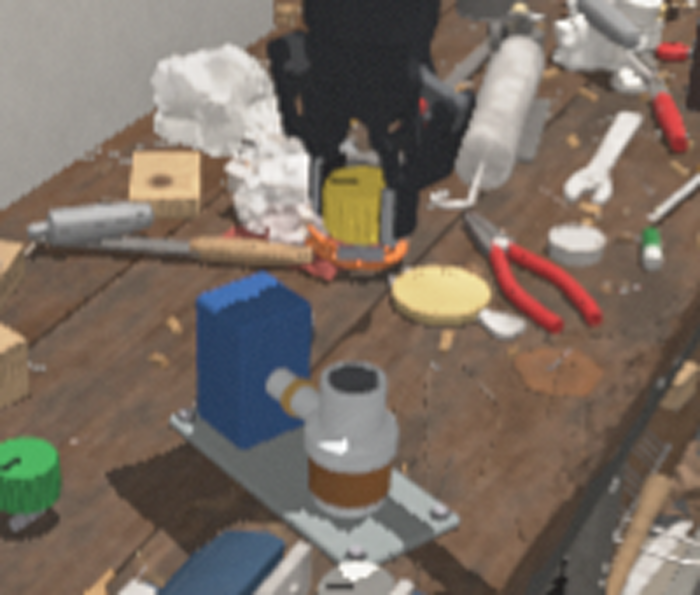

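The crop shows the cap upright in the fingers at about (355,205), its T-bar at (362,252), the neck open at (355,378) and the tools undisturbed. The lift was 106 mm, so the foot is about 85 mm above the rim.

```bash
python3 -c "
from bench import r
print(r.hand_in())"
```

```text
the job is handed in; nothing more can be done
None
```

The cap came off counter-clockwise: I turned it about 53°, lifted it clear and handed the job in with it held upright and still, its foot about 85 mm above the neck, and the loose tools undisturbed.

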